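# File two beakers under a probe guide and hold the probe centred in the guide

## Task

Push the two glass beakers with blue foot rings one by one, without lifting them, into the lane between the aluminium rails until they stand in single file, the front one home against the end stop and the other right up against it. Then take the probe by its black handle from its stand, lower its rod through the hole of the white guide block without touching the block or the beakers, and finish while holding it there, still, upright and centred in the hole, its tip inside the front beaker about 25 mm above the bench. Leave the amber bottle, green tape and tally counter alone.

Things in the scene. Friction and masses are not known exactly. Their poses are not given: they have to be found in the camera images.
- sampling_lane: Fixed aluminium lane on the bench. Origin on the bench (z = 0) right under the centre of the guide hole; local +x runs along the lane to the end stop, y across, z up. Two parallel rails 18 mm high, 10 mm thick, inner faces at y = +-32 mm, x = -95 to +30 mm. No floor: beakers slide on the bench. A column at x = +57 mm carries the guide block by an arm.
- guide_hole (a point): Centre of the upper mouth of the vertical round through-hole (24 mm diameter, 14 mm long) in the white guide block, 100 mm above the bench. The block, 48 x 48 mm, spans z = 86 to 100 mm over the far end of the lane; the gripper's body cannot pass through it, so a beaker behind can push the front one home.
- beaker_a: Clear glass beaker, open at the top, 68 mm tall, about 54 mm wide, with a blue plastic ring 58 mm wide and 12 mm high round its foot; about 75 g; origin at the centre of its underside, z up. Stands loose on the bench outside the lane's mouth. Slides upright when pushed below half its height. The two beakers are alike and may stand in either order.
- beaker_b: Second beaker with a blue foot ring, the same as beaker_a.
- probe: Loose rigid probe, about 80 g, round about its z axis: a straight steel rod 10 mm in diameter and 120 mm long under a black round handle, 26 mm in diameter, 120 to 172 mm above the tip, with a blue cap to 178 mm. Origin at the rod's tip, z up along the rod. It starts upright in the stand, resting on the handle's lower shoulder.
- probe_tip (a point): The lower end of the probe's rod.
- rod_mid (a point): Point on the rod's axis 70 mm above the tip (the part of the rod that ends up in the guide hole).
- probe_grip (a point): Point on the probe's axis 150 mm above the tip, a good place to grip the handle from above.
- probe_stand: Fixed metal stand that carries the probe. Origin on the bench under the probe's axis. Top plate 48 x 44 mm at z = 122 to 130 mm with an 18 mm through-hole for the rod; a flat post under its far edge at x = +34 mm. Lift the probe straight up by 125 mm or more before moving it sideways. No part of the stand is higher than 132 mm.
- amber_bottle: Bystander: brown bottle with black cap, 56 mm wide, 108 mm tall; origin at the centre of its underside. Leave alone.
- counter_tally: Bystander: small round grey tally counter, 53 x 42 x 21 mm; origin at the centre of its underside. Leave alone.
- tape_green: Bystander: roll of green tape lying flat, 78 mm across, 19 mm high; origin at the centre of its underside. Leave alone.
- lane_mouth (a point): Middle of the lane's open end on the bench, lane x = -133 mm. Here the rails, flared outward by 0.5 rad from x = -95 mm on, stand about 100 mm apart.
- end_stop (a point): Middle of the end stop's face, on the bench, lane x = +30 mm; the stop is a plate 40 mm high. A beaker against it has its axis at about lane x = +1 mm, the one right behind it about 58 mm farther back.

How it is judged:
By the outcome, as a careful person would: the job done as asked, in the order asked, and still so for the second after the job is handed in, while the arm keeps its last pose, push and grip.
It also fails if it takes over 72 s, if anything falls off the work surface, if the arm or the gripper's body presses on something with over 40 N, if the wrist force passes 120 N, or if a joint passes its speed limit or range.

## Robot

A 6-joint arm with a two-finger parallel gripper is mounted at the origin on a cart in front of the work surface, level with it; the furniture and walls round the work are solid. World frame = base frame: x ahead of the robot, y to its left, z up, the work surface at z = 0. Lengths are in m, angles in rad, forces in N, time in s.
With the tool pointing down it reaches from about 0.375 to 0.9 m from the base axis. Payload 3.1 kg.
Tool frame: the origin (TCP) lies at the very end of the fingers, on their centre line; the grasp point (between the pads) lies 19 mm behind it; z points along the fingers, y is the line along which they close (so a half turn about z gives the same grasp; the last joint's range is limited). The gripper opens to 87 mm and grips with 3 to 60 N. Pads are 19 mm wide; open, the fingers measure 117 mm over their backs; the gripper's body (75 mm by 190 mm) begins 51 mm behind the grasp point.
Start: joints at [-1.312, 0.527, 1.433, -0, 1.181, -0.178], TCP at [0.265, -0.566, 0.223] pointing down, gripper open.
Joint ranges: [-3.08, 3.08], [-0.75, 2.2], [0.22, 2.44], [-1.43, 4.57], [0, 2.65], [-2.85, 2.85]. Speed limits (rad/s): [2.79, 2.79, 3.14, 3.14, 3.14, 3.14].

## Interface

Orientations are given as a unit quaternion [x, y, z, w].
In Python, from rig import status, viewer, robot gives the robot as it stands.
- The arm moves only by the tool arm_command, never from a script. Its arguments are lists of equal length, an entry for each row: "delta_rot": the turn, a rotation vector about the tool's x, y, z in degrees, a list of three; "delta_pos": the shift along the tool's x, y, z in m, a list of three; "gripper": the closure, from -1 (fully open) to 1 (shut). In form: {"delta_rot": [[rx, ry, rz], ...], "delta_pos": [[dx, dy, dz], ...], "gripper": [gripper, ...]}. A call has 1 to 12 rows; each row is the pose to reach, as a shift and turn from the pose commanded when the call began, along the tool's axes at that moment; what a row does not reach only later rows make up. A row lasts 1/12 s, in which the tool goes at most 41.7 mm and 7.16 degrees, less where a joint would pass 70% of its speed; a pose out of reach is approached as far as the arm can. A call with a gripper value outside its range is refused whole. The fingers move at their own pace and stop on an object; "grip_force" is the grip in N (left out, the last holds). Time passes only in rows, so rows that repeat a pose let the fingers close. It gives the time, the measured TCP pose, the force, the opening and the grip force at its end, in the units of the state.
- status.get_obs(): the state, without advancing time (a new reading comes with each control period).
- viewer.camera(name): name is "scene" or "side" or "wrist"; returns a dict with "pixels" (420x560x3 uint8, blue, green, red), "fx", "fy", "cx", "cy" (pixels), "pose" (4x4, takes a point from camera to world coordinates); the wrist camera has in their place "mount" (4x4, takes a point from camera to tool coordinates, whose origin is the TCP and whose axes are the flange's). Camera axes: x right, y down, z forward; pixel columns grow to the right and rows downward; lengths in m; the calibration is good to about 2 mm. A picture is of the moment at which its call begins: read the wrist's pose just before it. There is no depth.
- robot.hand_in(): hands the job in; it is judged then, once.
The state is a dict: "time": time; "q": joint angles; "joint_velocities": joint speeds; "joint_torque": joint torques, N m; "position": TCP position; "tool_rot": TCP orientation; "ft_force": force on the tool from outside, world axes, zero at the start; "moment": the same for the moment, N m; "grip_width": finger opening in m; "grip_force": force on a finger pad.
Only numpy, scipy, OpenCV 4.12 (cv2) and the standard library are available. Lean on these libraries where they do the work, as an engineer would, in place of code of your own. Each camera call takes 0.05 s, during which the arm holds its last target. There are 200 camera calls.

## Working session

There is one attempt and no reset: what is moved stays moved. The work goes in short steps, Python scripts to look and compute and a tool call to move; the robot and the scene stay as the last step left them, time stands still between calls to the robot, and variables do not carry over. Pictures are saved under pics/ and viewed, at most 10 in all, crops included, and the job is handed in when it is done.

Besides the shell and the picture viewer there is one more tool, called after "Emit:" as name(argument=value, ...) on one line, values as JSON. arm_command: Moves the arm, as the interface text tells. Its arguments: {"type":"object","properties":{"delta_rot":{"type":"array","items":{"type":"array","items":{"type":"number"}}},"delta_pos":{"type":"array","items":{"type":"array","items":{"type":"number"}}},"gripper":{"type":"array","items":{"type":"number"}},"grip_force":{"type":"number"}},"required":["delta_rot","delta_pos","gripper"]}

```bash
mkdir -p pics
python3 - <<'E'
from rig import status, viewer, robot
import cv2,pickle,numpy as np
o=status.get_obs(); print(o['position'],o['tool_rot'],o['time'])
d={}
for n in('scene','side','wrist'):
    c=viewer.camera(n); d[n]=c; cv2.imwrite(f'pics/{n}0.png',c['pixels'])
    print(n,c['fx'],c['cx'],c['cy'],np.round(c.get('pose',c.get('mount')),3).tolist())
d['obs']=o
pickle.dump(d,open('c0.pkl','wb'))
E
```

```text
[ 0.26479001 -0.5653312   0.22157033] [ 9.76138674e-01  2.17145382e-01 -6.50269063e-05 -1.08045947e-03] 0.0
scene 440.20284621175193 270.8235593879559 205.27442047664923 [[-0.75, -0.511, 0.419, 0.127], [-0.661, 0.58, -0.476, 0.581], [0.0, -0.634, -0.773, 0.944], [0.0, 0.0, 0.0, 1.0]]
side 524.3544326877375 277.07310030282434 201.96007894619802 [[-0.275, -0.498, 0.823, -0.434], [-0.961, 0.121, -0.249, 0.393], [0.024, -0.859, -0.511, 0.771], [0.0, 0.0, 0.0, 1.0]]
wrist 329.60237226335244 277.57322389663113 209.41977313145344 [[-0.001, -0.954, -0.299, 0.083], [1.0, -0.001, -0.001, -0.0], [0.001, -0.299, 0.954, -0.162], [0.0, 0.0, 0.0, 1.0]]
```

View pics/scene0.png

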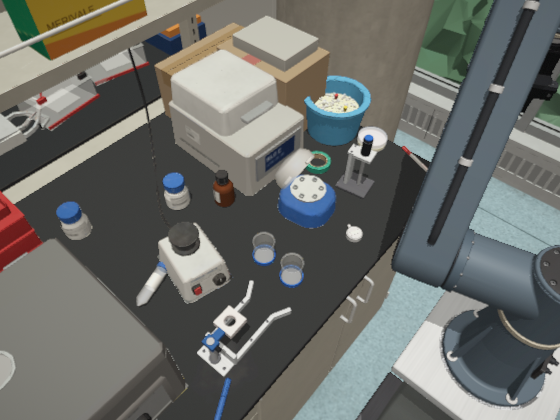

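View pics/side0.png

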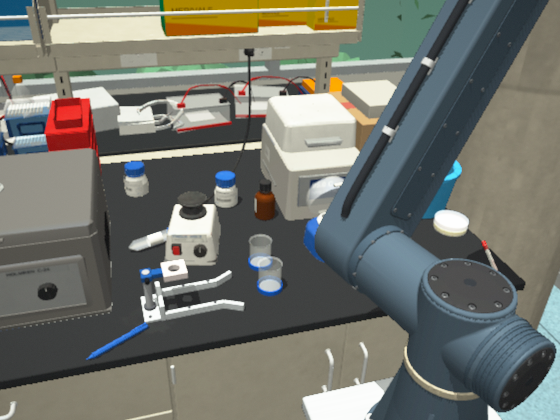

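The scene view shows the beakers at (263,257) and (291,278), the guide block at (230,320), the probe stand at (360,165) and the tally counter at (354,234). I'll enlarge the parts that matter.

Run:
```python
import cv2,pickle,numpy as np
d=pickle.load(open('c0.pkl','rb'))
def crop(n,x,y,w,h,s):
    im=cv2.resize(d[n]['pixels'][y:y+h,x:x+w],None,fx=s,fy=s,interpolation=cv2.INTER_CUBIC)
    for X in range((x+19)//20*20,x+w,20):
        cv2.line(im,(int((X-x+.5)*s),0),(int((X-x+.5)*s),5),(0,255,255),1);cv2.putText(im,str(X),(int((X-x+.5)*s)-10,15),0,.35,(0,255,255),1)
    for Y in range((y+19)//20*20,y+h,20):
        cv2.line(im,(0,int((Y-y+.5)*s)),(5,int((Y-y+.5)*s)),(0,255,255),1);cv2.putText(im,str(Y),(7,int((Y-y+.5)*s)+4),0,.35,(0,255,255),1)
    return im
a=crop('scene',190,225,110,150,4) #440x600
b=crop('scene',315,125,85,75,4)  #340x300
c=crop('side',130,225,165,110,2.1)
out=np.zeros((600,800,3),np.uint8); out[:,:440]=a; out[:300,445:785]=b; out[310:310+c.shape[0],445:445+c.shape[1]]=c[:,:355]
cv2.imwrite('pics/z1.png',out)
s=crop('side',130,225,170,110,4.7)
cv2.imwrite('pics/z2.png',s)
```

```text
(no output)
```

View pics/z1.png

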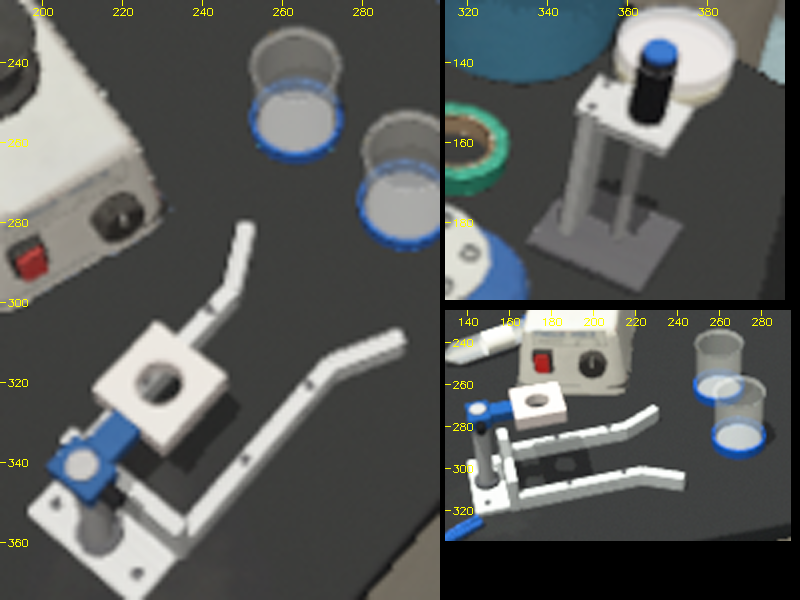

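View pics/z2.png

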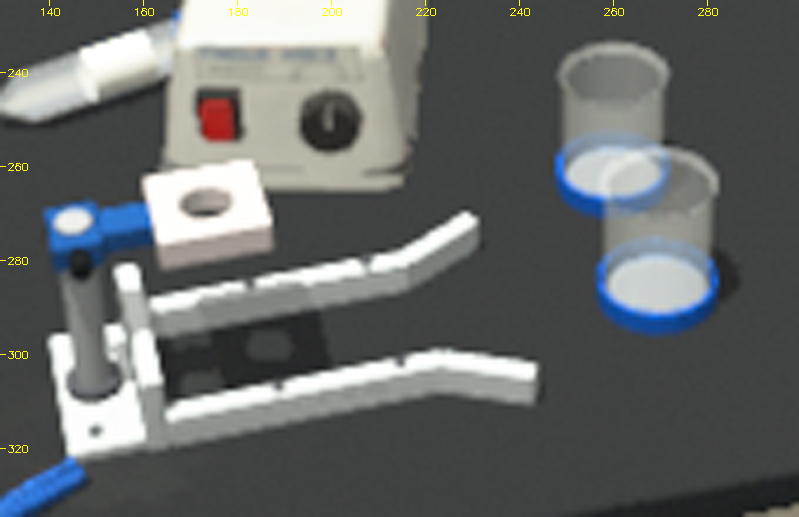

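View pics/wrist0.png

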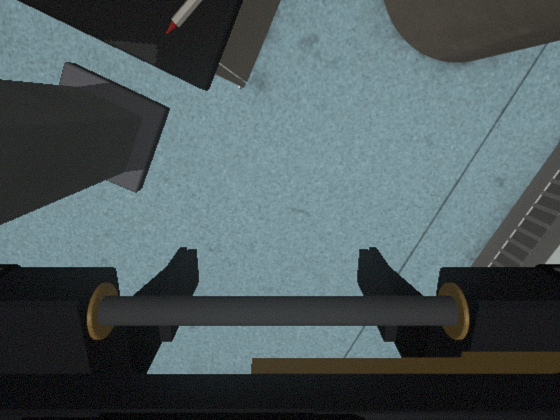

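Crops (scene): hole mouth (229.2,320.2), rings (263.7,254.2) and (290.7,275.5), cap top (368.5,137.5). Side: hole (173,267.5), rings (260,261) and (269,285). The first wrist view only shows the floor.

```bash
cat > h.py <<'E'
import numpy as np,pickle,cv2
from scipy.spatial.transform import Rotation as R
from scipy.optimize import least_squares
def P(c,X,obs=None):
    T=c['pose'] if 'pose' in c else None
    if T is None:
        W=np.eye(4);W[:3,:3]=R.from_quat(obs['tool_rot']).as_matrix();W[:3,3]=obs['position'];T=W@c['mount']
    X=np.atleast_2d(X);p=(X-T[:3,3])@T[:3,:3]
    return np.c_[c['cx']+c['fx']*p[:,0]/p[:,2],c['cy']+c['fy']*p[:,1]/p[:,2]]
def ray(c,uv,z,obs=None):
    T=c['pose'] if 'pose' in c else None
    if T is None:
        W=np.eye(4);W[:3,:3]=R.from_quat(obs['tool_rot']).as_matrix();W[:3,3]=obs['position'];T=W@c['mount']
    d=T[:3,:3]@np.array([(uv[0]-c['cx'])/c['fx'],(uv[1]-c['cy'])/c['fy'],1])
    return (T[:3,3]+d*(z-T[2,3])/d[2])[:2]
E
python3 - <<'E'
from h import *
d=pickle.load(open('c0.pkl','rb'));S,D=d['scene'],d['side']
f=lambda x,y:(190+x/4-.5,225+y/4-.5)
g=lambda x,y:(130+x/4.7-.5,225+y/4.7-.5)
for n,a,b,z in [('hole',f(159,383),g(205,202),.1),('b1',f(297,119),g(613,173),.008),('b2',f(405,204),g(657,285),.008)]:
    print(n,ray(S,a,z),ray(D,b,z))
h=lambda x,y:(315+(x-445)/4-.5,125+y/4-.5)
print('cap',ray(S,h(660,48),.188),'grip low',ray(S,h(650,115),.132))
print('counter',ray(S,(354,234),.01), 'tape',ray(S,(317,161),.01),'amber',ray(S,(224,204),.01))
L=[((0,0,.1),f(159,383),g(205,202)),((-.024,-.024,.1),f(158,321),g(250,161)),((-.024,.024,.1),f(229,379),g(272,232)),((.024,.024,.1),f(163,437),g(165,250)),((.024,-.024,.1),f(95,386),g(145,178)),
 ((-.095,.032,.018),f(322,363),g(437,350)),((-.095,-.032,.018),f(239,290),g(408,262))]
def res(p):
    c,s=np.cos(p[2]),np.sin(p[2]);r=[]
    for X,a,b in L:
        w=[p[0]+c*X[0]-s*X[1],p[1]+s*X[0]+c*X[1],X[2]]
        r+=[P(S,w)[0]-a,P(D,w)[0]-b]
    return np.ravel(r)
q=least_squares(res,[.5,.3,1.5],loss='soft_l1');print(q.x,np.degrees(q.x[2]));print(res(q.x).reshape(-1,4).round(1))
for X in [(-.133,0),(.03,0)]:
    c,s=np.cos(q.x[2]),np.sin(q.x[2]);print(q.x[0]+c*X[0]-s*X[1],q.x[1]+s*X[0]+c*X[1])
E
```

```text
hole [0.44696096 0.34540845] [0.44367233 0.34654863]
b1 [0.54165325 0.13640676] [0.5373262  0.13792028]
b2 [0.45148297 0.13853549] [0.44706373 0.13935608]
cap [ 0.49982686 -0.21830599] grip low [ 0.49595492 -0.21784331]
counter [ 0.40624564 -0.06449387] tape [ 0.64223196 -0.21360061] amber [0.73221922 0.08786012]
[0.4456628  0.34553902 1.61087719] 92.29646411170889
[[ 0.4  0.4  0.4 -0.7]
 [-0.1  0.8  0.5 -0.7]
 [-0.5 -0.2 -0.2 -2.1]
 [ 0.2  2.9 -1.3 -1.7]
 [-0.3  1.3 -0.2 -0.4]
 [ 1.1 -1.2  0.9 -0.5]
 [ 0.5  0.9  0.5 -0.2]]
0.45099212343452344 0.21264583852455357
0.44446069236192853 0.3755149283118547
```

Run:
```python
from h import *
d=pickle.load(open('c0.pkl','rb'));S=d['scene']
for n,uv in dict(mix_front=(231,278),mix_l=(199,297),centri_l=(280,208),centri_front=(308,223),centri_r=(333,208)).items():
    print(n,ray(S,uv,0).round(3),'top80mm',ray(S,uv,.08).round(3))
for uv in [(160,258),(205,238),(277,185),(306,200),(330,190)]: print(uv,ray(S,uv,.08).round(3))
# amber / others
```

```text
mix_front [0.559 0.237] top80mm [0.523 0.266]
mix_l [0.58  0.323] top80mm [0.542 0.345]
centri_l [ 0.613 -0.009] top80mm [0.571 0.041]
centri_front [ 0.523 -0.02 ] top80mm [0.489 0.031]
centri_r [ 0.503 -0.106] top80mm [ 0.471 -0.048]
(160, 258) [0.683 0.337]
(205, 238) [0.646 0.229]
(277, 185) [ 0.628 -0.013]
(306, 200) [ 0.539 -0.023]
(330, 190) [ 0.513 -0.092]
```

Emit:
arm_command(delta_rot=[[0,0,-6],[0,0,-12],[0,0,-18],[0,0,-24],[0,0,-30],[0,0,-36],[0,0,-42],[0,0,-48],[0,0,-54],[0,0,-60],[0,0,-66],[0,0,-67.2]], delta_pos=[[0,0,-0.02],[0,0,-0.028],[0,0,-0.028],[0,0,-0.028],[0,0,-0.028],[0,0,-0.028],[0,0,-0.028],[0,0,-0.028],[0,0,-0.028],[0,0,-0.028],[0,0,-0.028],[0,0,-0.028]], gripper=[-0.5,0,0.3,0.5,0.5,0.5,0.5,0.5,0.5,0.5,0.5,0.5])

```text
time: 1.15
position: [0.2649, -0.5657, 0.2501]
tool_rot: [0.692, 0.722, 0.0, -0.0]
ft_force: [0.9, -0.1, -0.7]
grip_width: 0.0236
grip_force: 0.0
```

Emit:
arm_command(delta_rot=[[0,0,0],[0,0,0],[0,0,0],[0,0,0],[0,0,0],[0,0,0],[0,0,0],[0,0,0],[0,0,0],[0,0,0],[0,0,0],[0,0,0]], delta_pos=[[0.035,0.016,0],[0.07,0.033,0],[0.105,0.049,0],[0.14,0.066,0],[0.175,0.082,0],[0.21,0.098,0],[0.245,0.115,0],[0.28,0.131,0],[0.315,0.148,0],[0.35,0.164,0],[0.385,0.18,0],[0.42,0.197,0]], gripper=[0.5,0.5,0.5,0.5,0.5,0.5,0.5,0.5,0.5,0.5,0.5,0.5])

```text
time: 2.15
position: [0.4452, -0.1366, 0.2506]
tool_rot: [0.694, 0.72, -0.0, -0.0]
ft_force: [0.3, -1.0, -0.4]
grip_width: 0.0219
grip_force: 0.0
```

Emit:
arm_command(delta_rot=[[0,0,0],[0,0,0],[0,0,0],[0,0,0],[0,0,0],[0,0,0],[0,0,0],[0,0,0],[0,0,0],[0,0,0],[0,0,0],[0,0,0]], delta_pos=[[0.035,0.01,0],[0.07,0.017,0],[0.105,0.018,0],[0.14,0.019,0],[0.175,0.019,0],[0.21,0.019,0],[0.245,0.019,0],[0.28,0.019,0],[0.31,0.019,0],[0.33,0.019,0],[0.338,0.019,0],[0.338,0.019,0]], gripper=[0.5,0.5,0.5,0.5,0.5,0.5,0.5,0.5,0.5,0.5,0.5,0.5])

```text
time: 3.15
position: [0.4503, 0.2013, 0.2504]
tool_rot: [0.692, 0.722, -0.0, -0.0]
ft_force: [0.2, -0.1, 0.4]
grip_width: 0.0216
grip_force: 0.0
```

Run:
```python
from rig import status, viewer
import cv2,pickle
o=status.get_obs(); c=viewer.camera('wrist'); c['obs']=o; pickle.dump(c,open('w1.pkl','wb'))
print(o['position'],o['tool_rot'],o['q'],o['time'])
cv2.imwrite('pics/w1.png',cv2.resize(c['pixels'],(800,600),interpolation=cv2.INTER_CUBIC))
```

```text
[0.45028598 0.20130403 0.25043781] [ 6.92200111e-01  7.21705622e-01 -3.47136802e-05 -3.20434954e-05] [1.93407813e-01 3.13967917e-01 1.72157398e+00 1.39698422e-05
 1.10614441e+00 1.51671430e-01] 3.15
```

View pics/w1.png

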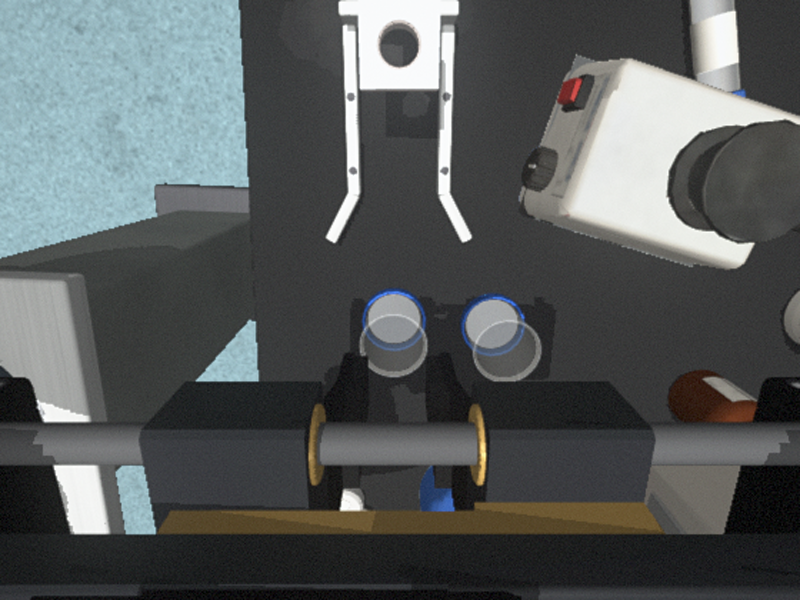

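Wrist view (800 px scale): hole (399,44), block's near corners (359,89)/(440,89), inner rail knees (359,193)/(440,193), rings centred at (394,320) and (493,325).

Run:
```python
from h import *
c=pickle.load(open('w1.pkl','rb'));o=c['obs']
k=lambda x,y:((x+.5)*.7-.5,(y+.5)*.7-.5)
for n,uv,z in [('hole',(399,44),.1),('blkL',(359,89),.1),('blkR',(440,89),.1),('kneeL',(359,193),.018),('kneeR',(440,193),.018),('b2',(394,320),.009),('b1',(493,325),.009),('tipL',(332,243),.018),('tipR',(466,241),.018)]:
    print(n,ray(c,k(*uv),z,o).round(4))
b=c['pixels'].astype(int);m=((b[...,0]-b[...,2]>60)&(b[...,0]>b[...,1]+20)).astype('uint8')
n,l,s,ct=cv2.connectedComponentsWithStats(m)
for i in range(1,n):
    if s[i,4]>60:
        ys,xs=np.where(l==i);pts=np.c_[xs,ys].astype(np.float32);e=cv2.minEnclosingCircle(pts)
        print(s[i],e,ray(c,e[0],.009,o).round(4),'diam',e[1]*2)
```

```text
hole [0.4459 0.3454]
blkL [0.4225 0.3199]
blkR [0.4719 0.3219]
kneeL [0.4175 0.2509]
kneeR [0.4838 0.2536]
b2 [0.4505 0.1383]
b1 [0.541  0.1372]
tipL [0.3953 0.2086]
tipR [0.5084 0.2149]
[254 202  44  29 211] ((275.3834533691406, 223.4887237548828), 22.082359313964844) [0.4501 0.1388] diam 44.16471862792969
[323 206  44  37 186] ((344.8673400878906, 227.3163299560547), 22.3634033203125) [0.5409 0.1372] diam 44.726806640625
[296 327  22  31 353] ((307.1341552734375, 343.18292236328125), 16.977924346923828) [ 0.5039 -0.0458] diam 33.955848693847656
```

Emit:
arm_command(delta_rot=[[0,0,0],[0,0,0],[0,0,0],[0,0,0],[0,0,0],[0,0,0],[0,0,0],[0,0,0],[0,0,0],[0,0,0],[0,0,0],[0,0,0]], delta_pos=[[-0.03,0,0.01],[-0.065,0,0.02],[-0.1,0.001,0.035],[-0.12,0.002,0.06],[-0.121,0.002,0.095],[-0.121,0.002,0.13],[-0.121,0.002,0.165],[-0.121,0.002,0.195],[-0.121,0.002,0.22],[-0.121,0.002,0.235],[-0.121,0.002,0.242],[-0.121,0.002,0.242]], gripper=[0.5,0.5,0.5,0.5,0.5,0.5,0.5,0.5,0.5,0.5,0.5,0.5])

```text
time: 4.2
position: [0.4567, 0.0779, 0.0073]
tool_rot: [0.694, 0.72, -0.001, -0.001]
ft_force: [-0.5, -1.2, -0.1]
grip_width: 0.0221
grip_force: 0.0
```

Emit:
arm_command(delta_rot=[[0,0,0],[0,0,0],[0,0,0],[0,0,0],[0,0,0],[0,0,0],[0,0,0],[0,0,0],[0,0,0],[0,0,0],[0,0,0],[0,0,0]], delta_pos=[[0.008,0,0],[0.014,0,0],[0.019,0,0],[0.025,0,0],[0.033,0,0],[0.041,0,0],[0.049,0,0],[0.057,0,0],[0.065,0,0],[0.072,0,0],[0.077,0,0],[0.08,0,0]], gripper=[0.5,0.5,0.5,0.5,0.5,0.5,0.5,0.5,0.5,0.5,0.5,0.5])

```text
time: 5.2
position: [0.4541, 0.1599, 0.0085]
tool_rot: [0.693, 0.721, -0.0, -0.0]
ft_force: [0.8, -1.4, 0.2]
grip_width: 0.0214
grip_force: 0.5
```

```bash
cat > rings.py <<'E'
from h import *
from rig import status, viewer
def rings(tag):
    o=status.get_obs(); c=viewer.camera('wrist'); c['obs']=o; pickle.dump(c,open(tag+'.pkl','wb'))
    cv2.imwrite(f'pics/{tag}.png',cv2.resize(c['pixels'],(800,600),interpolation=cv2.INTER_CUBIC))
    print(o['position'],o['tool_rot'],o['time'],o['ft_force'])
    b=c['pixels'].astype(int);m=((b[...,0]-b[...,2]>60)&(b[...,0]>b[...,1]+20)).astype('uint8')
    n,l,s,ct=cv2.connectedComponentsWithStats(m)
    for i in range(1,n):
        if s[i,4]>60:
            ys,xs=np.where(l==i);e=cv2.minEnclosingCircle(np.c_[xs,ys].astype(np.float32))
            w=ray(c,e[0],.009,o);r=w-np.array([.4459,.3454]);print(s[i],np.round(e[0],1),round(e[1],1),w.round(4),'lane x,y',(-.042*r[0]+.999*r[1]).round(4),(-.999*r[0]-.042*r[1]).round(4))
E
python3 -c "
from rings import *
rings('w2')"
```

```text
[0.45411826 0.15992546 0.00850348] [ 6.92560522e-01  7.21359773e-01 -1.10061658e-05 -2.12351755e-05] 5.2 [ 0.82775076 -1.4430839   0.2462687 ]
[219 143 114  52 985] [275.5 191. ] 56.5 [0.4514 0.202 ] lane x,y -0.1434 0.0005
[219 194 114  62 678] [275.3 204. ] 56.7 [0.4516 0.1952] lane x,y -0.1503 0.0006
[398 257  84  39 706] [439.5 280. ] 43.8 [0.5434 0.1553] lane x,y -0.194 -0.0894
```

View pics/w2.png

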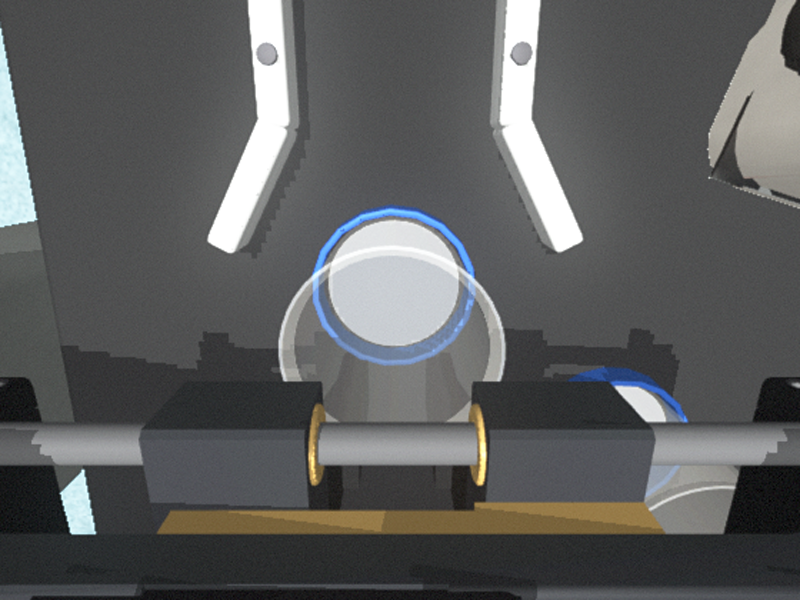

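The beaker is upright, cradled and centred between the rail tips (ring centre ≈ (394,285), tips at (225,250)/(565,248)). I'll keep pushing.

Emit:
arm_command(delta_rot=[[0,0,0],[0,0,0],[0,0,0],[0,0,0],[0,0,0],[0,0,0],[0,0,0],[0,0,0],[0,0,0],[0,0,0],[0,0,0],[0,0,0]], delta_pos=[[0.005,0,0],[0.013,0,0],[0.022,0,0],[0.031,0,0],[0.04,0,0],[0.049,0,0],[0.058,0,0],[0.067,0,0],[0.076,0,0],[0.084,0,0],[0.089,0,0],[0.092,0,0]], gripper=[0.5,0.5,0.5,0.5,0.5,0.5,0.5,0.5,0.5,0.5,0.5,0.5])

```text
time: 6.25
position: [0.4505, 0.2519, 0.0085]
tool_rot: [0.693, 0.721, 0.0, 0.0]
ft_force: [-0.6, 0.4, 0.3]
grip_width: 0.0219
grip_force: 0.2
```

Emit:
arm_command(delta_rot=[[0,0,0],[0,0,0],[0,0,0],[0,0,0],[0,0,0],[0,0,0],[0,0,0],[0,0,0],[0,0,0],[0,0,0],[0,0,0],[0,0,0]], delta_pos=[[-0.015,0,0],[-0.04,0,0],[-0.065,0,-0.01],[-0.08,0,-0.04],[-0.08,0,-0.08],[-0.08,0,-0.115],[-0.08,0,-0.12],[-0.08,0.03,-0.12],[-0.1,0.06,-0.12],[-0.12,0.09,-0.12],[-0.14,0.12,-0.12],[-0.155,0.14,-0.12]], gripper=[0.5,0.5,0.5,0.5,0.5,0.5,0.5,0.5,0.5,0.5,0.5,0.5])

```text
time: 7.25
position: [0.5997, 0.1001, 0.1284]
tool_rot: [0.693, 0.721, 0.001, 0.001]
ft_force: [-0.1, 0.4, 0.1]
grip_width: 0.022
grip_force: 0.0
```

```bash
python3 -c "
from rings import *
rings('w3')"
```

```text
[0.59974801 0.10012513 0.12840144] [0.69322377 0.72072106 0.00083525 0.00112086] 7.25 [-0.12927666  0.36815548  0.06557343]
[186 126  59  62 404] [210. 159.] 35.0 [0.5411 0.1379] lane x,y -0.2113 -0.0864
[175 137  52  57 358] [202.  165.5] 33.0 [0.5341 0.1321] lane x,y -0.2168 -0.0792
[257 291  17   5  63] [265. 293.] 8.2 [0.5914 0.0096] lane x,y -0.3416 -0.1312
[ 238  326   68   32 1890] [271.3 344.2] 35.7 [ 0.5994 -0.0499] lane x,y -0.4014 -0.1368
```

Emit:
arm_command(delta_rot=[[0,0,-6.5],[0,0,-13],[0,0,-19.5],[0,0,-26],[0,0,-32.5],[0,0,-39],[0,0,-45.5],[0,0,-52],[0,0,-58.5],[0,0,-58.5],[0,0,-58.5],[0,0,-58.5]], delta_pos=[[0.004,-0.003,0],[0.008,-0.006,0],[0.012,-0.01,0],[0.0136,-0.0145,0],[0.0136,-0.0145,0],[0.0136,-0.0145,0],[0.0136,-0.0145,0],[0.0136,-0.0145,0.03],[0.0136,-0.0145,0.065],[0.0136,-0.0145,0.1],[0.0136,-0.0145,0.119],[0.0136,-0.0145,0.119]], gripper=[0.5,0.5,0.5,0.5,0.5,0.5,0.5,0.5,0.5,0.5,0.5,0.5])

```text
time: 8.3
position: [0.5773, 0.1147, 0.0048]
tool_rot: [0.252, 0.968, -0.001, -0.005]
ft_force: [0.2, 0.3, -0.4]
grip_width: 0.022
grip_force: 0.0
```

```bash
python3 -c "
from rings import *
rings('w4')"
```

```text
[0.57728535 0.11472355 0.00475863] [ 0.25234246  0.96762436 -0.00131999 -0.00496407] 8.3 [ 0.18221777  0.25237449 -0.39984729]
[224 131 112  41 718] [279.5 169. ] 55.5 [0.5311 0.1421] lane x,y -0.2067 -0.0766
[ 221  179  118   69 1149] [279.2 194. ] 58.8 [0.5419 0.1359] lane x,y -0.2134 -0.0871
[  0 256  69  40 892] [ 34.  275.5] 39.2 [ 0.517  -0.0009] lane x,y -0.3489 -0.0565
[  38  326   71   48 2944] [ 73.  349.5] 42.2 [ 0.5646 -0.0134] lane x,y -0.3634 -0.1035
```

Emit:
arm_command(delta_rot=[[0,0,0],[0,0,0],[0,0,0],[0,0,0],[0,0,0],[0,0,0],[0,0,0],[0,0,0],[0,0,0],[0,0,0],[0,0,0],[0,0,0]], delta_pos=[[0,0,0],[0.004,0,0],[0.008,0,0],[0.013,0,0],[0.02,0,0],[0.027,0,0],[0.034,0,0],[0.041,0,0],[0.048,0,0],[0.054,0,0],[0.058,0,0],[0.06,0,0]], gripper=[0.5,0.5,0.5,0.5,0.5,0.5,0.5,0.5,0.5,0.5,0.5,0.5])

```text
time: 9.35
position: [0.5284, 0.1444, 0.0095]
tool_rot: [0.252, 0.968, -0.0, -0.0]
ft_force: [1.2, 0.1, 0.9]
grip_width: 0.0215
grip_force: 0.6
```

Emit:
arm_command(delta_rot=[[0,0,0],[0,0,0],[0,0,0],[0,0,0],[0,0,0],[0,0,0],[0,0,0],[0,0,0],[0,0,0]], delta_pos=[[0.004,0,0],[0.011,0,0],[0.018,0,0],[0.025,0,0],[0.032,0,0],[0.039,0,0],[0.044,0,0],[0.047,0,0],[0.048,0,0]], gripper=[0.5,0.5,0.5,0.5,0.5,0.5,0.5,0.5,0.5])

```text
time: 10.1
position: [0.4865, 0.1678, 0.0095]
tool_rot: [0.252, 0.968, -0.0, -0.0]
ft_force: [0.4, -0.6, 0.9]
grip_width: 0.0219
grip_force: 0.5
```

```bash
python3 -c "
from rings import *
rings('w5')"
```

```text
[0.48646439 0.16780164 0.00951452] [ 2.51907173e-01  9.67751299e-01 -1.51727397e-04 -4.19909121e-04] 10.1 [ 0.397302   -0.61078582  0.85507324]
[ 396   12  107  136 2212] [460.5  77.5] 72.8 [0.4445 0.2878] lane x,y -0.0575 0.0038
[496  21  37 112 626] [502.   76.5] 55.7 [0.4534 0.3046] lane x,y -0.0411 -0.0057
[220 144 113  51 986] [276.  190.5] 56.1 [0.4497 0.1878] lane x,y -0.1576 0.0029
[221 195 113  60 723] [276.8 205. ] 56.2 [0.4565 0.1844] lane x,y -0.1613 -0.0039
```

View pics/w5.png

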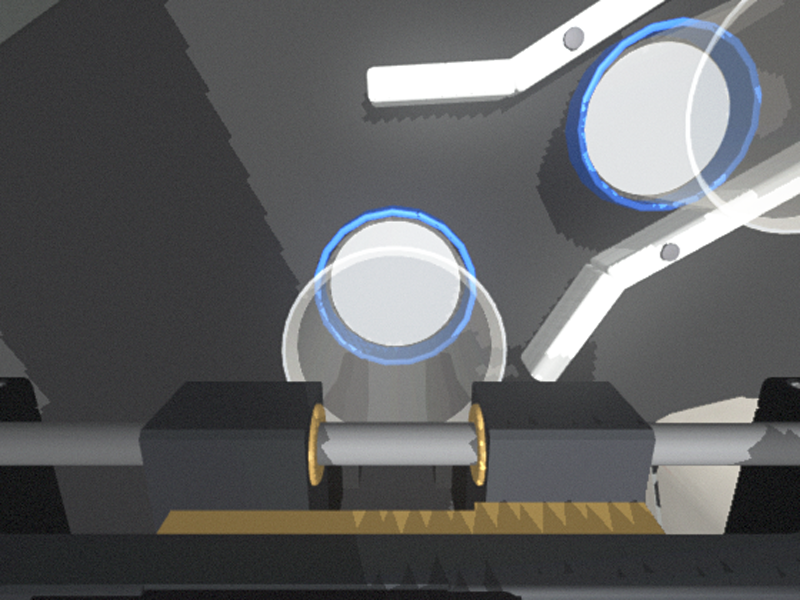

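Both beakers are upright: one between the rails (ring ≈ (665,115)), the other centred in front of the mouth (ring ≈ (395,285)). Next I'll go round behind it.

Emit:
arm_command(delta_rot=[[0,0,0],[0,0,0],[0,0,5.8],[0,0,11.7],[0,0,17.5],[0,0,23.4],[0,0,29.2],[0,0,35],[0,0,40.9],[0,0,46.7],[0,0,52.6],[0,0,58.4]], delta_pos=[[-0.02,0,0],[-0.035,0,-0.015],[-0.035,0,-0.05],[-0.035,0,-0.085],[-0.03,-0.01,-0.085],[-0.02,-0.02,-0.085],[-0.01,-0.03,-0.085],[0,-0.04,-0.085],[0.009,-0.048,-0.085],[0.009,-0.048,-0.085],[0.009,-0.048,-0.085],[0.009,-0.048,-0.085]], gripper=[0.5,0.5,0.5,0.5,0.5,0.5,0.5,0.5,0.5,0.5,0.5,0.5])

```text
time: 11.15
position: [0.4555, 0.1298, 0.0945]
tool_rot: [0.694, 0.72, -0.0, -0.0]
ft_force: [0.3, 0.1, 0.1]
grip_width: 0.0216
grip_force: 0.0
```

Emit:
arm_command(delta_rot=[[0,0,0],[0,0,0],[0,0,0],[0,0,0],[0,0,0]], delta_pos=[[0,0,0.02],[0,0,0.05],[0,0,0.075],[0,0,0.086],[0,0,0.086]], gripper=[0.5,0.5,0.5,0.5,0.5])

```text
time: 11.57
position: [0.4541, 0.1297, 0.0062]
tool_rot: [0.692, 0.721, -0.002, -0.002]
ft_force: [0.1, 0.5, -0.6]
grip_width: 0.0218
grip_force: 0.0
```

```bash
python3 -c "
from rings import *
rings('w6')"
```

```text
[0.45413427 0.12971712 0.00617507] [ 0.69242983  0.7214791  -0.0021197  -0.00208579] 11.5667 [ 0.09436714  0.53585412 -0.58684391]
[241 104  82  19 352] [281.5 119.5] 40.6 [0.4529 0.2068] lane x,y -0.1388 -0.0012
[ 225  118  119  106 1459] [284. 164.] 60.2 [0.4551 0.186 ] lane x,y -0.1596 -0.0024
```

Emit:
arm_command(delta_rot=[[0,0,0],[0,0,0],[0,0,0],[0,0,0],[0,0,0],[0,0,0],[0,0,0],[0,0,0],[0,0,0],[0,0,0],[0,0,0],[0,0,0]], delta_pos=[[0.004,0,0],[0.009,0,0],[0.013,0,0],[0.018,0,0],[0.025,0,0],[0.032,0,0],[0.039,0,0],[0.046,0,0],[0.052,0,0],[0.057,0,0],[0.061,0,0],[0.065,0,0]], gripper=[0.5,0.5,0.5,0.5,0.5,0.5,0.5,0.5,0.5,0.5,0.5,0.5])

```text
time: 12.62
position: [0.4532, 0.1953, 0.0085]
tool_rot: [0.692, 0.722, -0.0, -0.0]
ft_force: [0.4, -4.0, 1.7]
grip_width: 0.0222
grip_force: 1.3
```

Emit:
arm_command(delta_rot=[[0,0,0],[0,0,0],[0,0,0],[0,0,0],[0,0,0],[0,0,0],[0,0,0],[0,0,0],[0,0,0],[0,0,0],[0,0,0],[0,0,0]], delta_pos=[[0.004,0,0],[0.008,0,0],[0.013,0,0],[0.018,0,0],[0.023,0,0],[0.028,0,0],[0.033,0,0],[0.038,0,0],[0.042,0,0],[0.045,0,0],[0.047,0,0],[0.048,0,0]], gripper=[0.5,0.5,0.5,0.5,0.5,0.5,0.5,0.5,0.5,0.5,0.5,0.5])

```text
time: 13.62
position: [0.4513, 0.2432, 0.0085]
tool_rot: [0.692, 0.722, -0.0, -0.0]
ft_force: [-0.3, -1.5, 2.5]
grip_width: 0.0221
grip_force: 1.2
```

```bash
python3 -c "
from rings import *
rings('w7')"
```

```text
[0.45129451 0.24317607 0.00853466] [ 6.92119678e-01  7.21782759e-01 -1.51662658e-05 -1.18859316e-05] 13.6167 [-0.34372951 -1.54118022  2.46065947]
[226  11  52  38 299] [252.   29.5] 31.1 [0.4354 0.3576] lane x,y 0.0127 0.0099
[219 152  31  81 384] [238.5 192. ] 41.1 [0.4299 0.284 ] lane x,y -0.0607 0.0185
[306 158  26  38 204] [318.5 176.5] 22.3 [0.4696 0.2936] lane x,y -0.0528 -0.0215
```

View pics/w7.png

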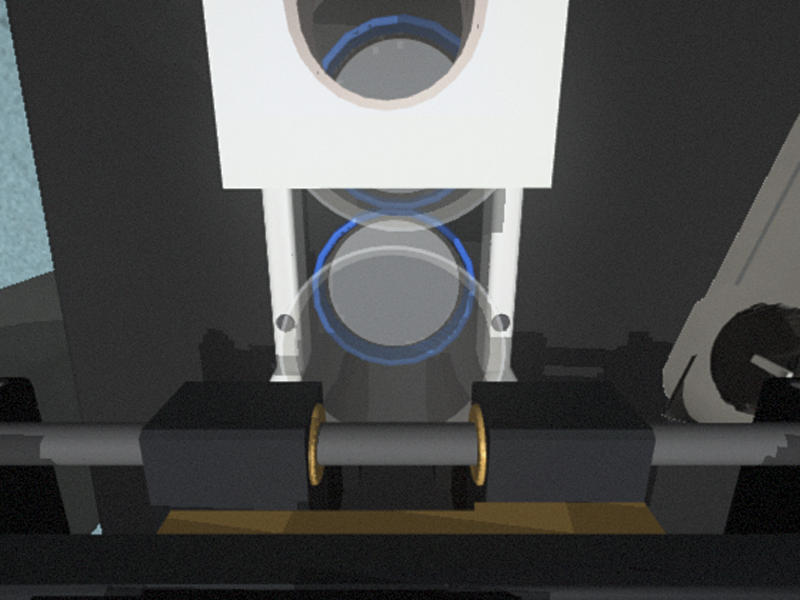

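The rings touch (boundary near (395,208)) and the front ring is under the hole. I'll creep the last millimetres to the stop.

Emit:
arm_command(delta_rot=[[0,0,0],[0,0,0],[0,0,0],[0,0,0],[0,0,0],[0,0,0]], delta_pos=[[0.001,0,0],[0.002,0,0],[0.003,0,0],[0.004,0,0],[0.005,0,0],[0.005,0,0]], gripper=[0.5,0.5,0.5,0.5,0.5,0.5])

```text
time: 14.17
position: [0.4512, 0.248, 0.0085]
tool_rot: [0.692, 0.722, 0.0, -0.0]
ft_force: [1.0, -0.8, 1.3]
grip_width: 0.0216
grip_force: 1.0
```

Emit:
arm_command(delta_rot=[[0,0,0],[0,0,0],[0,0,0],[0,0,0]], delta_pos=[[0.0007,0,0],[0.0014,0,0],[0.002,0,0],[0.002,0,0]], gripper=[0.5,0.5,0.5,0.5])

```text
time: 14.5
position: [0.4511, 0.25, 0.0086]
tool_rot: [0.692, 0.722, 0.0, -0.0]
ft_force: [-0.4, -1.8, 2.1]
grip_width: 0.0216
grip_force: 1.0
```

Emit:
arm_command(delta_rot=[[0,0,0],[0,0,0],[0,0,0]], delta_pos=[[0.0006,0,0],[0.001,0,0],[0.001,0,0]], gripper=[0.5,0.5,0.5])

```text
time: 14.75
position: [0.4511, 0.2509, 0.0086]
tool_rot: [0.692, 0.722, 0.0, 0.0]
ft_force: [-0.1, -2.0, 1.9]
grip_width: 0.0217
grip_force: 1.0
```

Emit:
arm_command(delta_rot=[[0,0,0],[0,0,0],[0,0,0]], delta_pos=[[0.0006,0,0],[0.001,0,0],[0.001,0,0]], gripper=[0.5,0.5,0.5])

```text
time: 15.0
position: [0.451, 0.2519, 0.0085]
tool_rot: [0.692, 0.722, 0.0, -0.0]
ft_force: [-0.3, -2.0, 1.5]
grip_width: 0.0216
grip_force: 1.0
```

Emit:
arm_command(delta_rot=[[0,0,0],[0,0,0],[0,0,0]], delta_pos=[[0.0006,0,0],[0.001,0,0],[0.001,0,0]], gripper=[0.5,0.5,0.5])

```text
time: 15.25
position: [0.4509, 0.2529, 0.0085]
tool_rot: [0.692, 0.722, -0.0, 0.0]
ft_force: [-0.6, -1.8, 0.9]
grip_width: 0.0219
grip_force: 1.1
```

Emit:
arm_command(delta_rot=[[0,0,0],[0,0,0],[0,0,0]], delta_pos=[[0.0006,0,0],[0.001,0,0],[0.001,0,0]], gripper=[0.5,0.5,0.5])

```text
time: 15.5
position: [0.4508, 0.2533, 0.0086]
tool_rot: [0.692, 0.722, -0.0, 0.0]
ft_force: [0.5, -5.1, 2.2]
grip_width: 0.0217
grip_force: 2.4
```

Emit:
arm_command(delta_rot=[[0,0,0],[0,0,0],[0,0,0]], delta_pos=[[0.0006,0,0],[0.001,0,0],[0.001,0,0]], gripper=[0.5,0.5,0.5])

```text
time: 15.75
position: [0.4508, 0.2537, 0.0086]
tool_rot: [0.692, 0.722, -0.001, 0.0]
ft_force: [0.2, -8.1, 3.4]
grip_width: 0.022
grip_force: 3.5
```

```bash
python3 -c "
from rings import *
rings('w8')
c=viewer.camera('side');pickle.dump(c,open('s8.pkl','wb'))
cv2.imwrite('pics/s8.png',cv2.resize(c['pixels'][225:335,130:290],(800,550),interpolation=cv2.INTER_CUBIC))"
```

```text
[0.45077398 0.25365386 0.00860856] [ 6.91811974e-01  7.22077020e-01 -9.03640116e-04  3.91104005e-04] 15.75 [ 0.17330347 -8.13365248  3.3586191 ]
[222  30  21  35 149] [232.  47.] 19.7 [0.4261 0.3608] lane x,y 0.0162 0.0191
[219 197  16  37 135] [228. 215.] 19.0 [0.424 0.282] lane x,y -0.0624 0.0245
```

The force built up to 8 N at the stop, so the front beaker is home. Now I'll retreat to look at the stand.

Emit:
arm_command(delta_rot=[[0,0,0],[0,0,0],[0,0,0],[0,0,0],[0,0,0],[0,0,0],[0,0,0],[0,0,0],[0,0,0],[0,0,0],[0,0,0],[0,0,0]], delta_pos=[[-0.008,0,0],[-0.025,0,0],[-0.05,0,-0.005],[-0.075,0,-0.03],[-0.09,0,-0.06],[-0.1,0,-0.1],[-0.11,0,-0.14],[-0.125,0,-0.175],[-0.145,0,-0.21],[-0.17,0,-0.24],[-0.2,0,-0.265],[-0.23,0,-0.285]], gripper=[0.5,0.5,0.5,0.5,0.4,0.2,0,-0.2,-0.2,-0.2,-0.2,-0.2])

```text
time: 16.85
position: [0.461, 0.0244, 0.2961]
tool_rot: [0.692, 0.722, 0.002, 0.001]
ft_force: [1.4, 0.0, -0.4]
grip_width: 0.0513
grip_force: 0.0
```

```bash
python3 -c "
from rings import *
rings('w9')"
```

```text
[0.46100289 0.02443854 0.29607517] [0.69183914 0.72204812 0.00176773 0.00141367] 16.85 [ 1.38185763  0.0342151  -0.44907549]
[ 291  182  106  103 4537] [344.5 232.8] 57.2 [ 0.5641 -0.0648] lane x,y -0.4147 -0.1008
```

Emit:
arm_command(delta_rot=[[0,0,0],[0,0,0],[0,0,0],[0,0,0],[0,0,0],[0,0,0],[0,0,0],[0,0,0],[0,0,0],[0,0,0]], delta_pos=[[-0.035,0.003,0],[-0.07,0.006,-0.005],[-0.105,0.01,-0.005],[-0.14,0.013,-0.005],[-0.175,0.017,-0.005],[-0.21,0.02,-0.005],[-0.24,0.023,-0.005],[-0.262,0.025,-0.005],[-0.272,0.027,-0.005],[-0.272,0.027,-0.005]], gripper=[-0.2,-0.2,-0.2,-0.2,-0.2,-0.2,-0.2,-0.2,-0.2,-0.2])

```text
time: 17.73
position: [0.4992, -0.2474, 0.2978]
tool_rot: [0.693, 0.721, 0.0, 0.0]
ft_force: [-0.9, -0.1, -0.2]
grip_width: 0.0524
grip_force: 0.0
```

```bash
python3 -c "
from rings import *
rings('w10')
c=cv2.imread('pics/w9.png');e=cv2.imread('pics/w10.png');
cv2.imwrite('pics/m1.png',np.hstack([cv2.resize(c[:400,200:600],(400,400)),cv2.resize(e[:400,200:600],(400,400))]))"
```

```text
[ 0.49922509 -0.2473543   0.29784034] [6.93197655e-01 7.20747437e-01 3.48846047e-04 1.47016155e-04] 17.7333 [-0.88547157 -0.12261215 -0.18422788]
[ 272    0  116   74 3761] [329.5  27.5] 63.7 [ 0.5564 -0.0702] lane x,y -0.4198 -0.0929
[264 161  27  26 556] [277.  173.5] 13.5 [ 0.4991 -0.2533] lane x,y -0.6003 -0.028
[384 205  36  21 292] [401.5 213. ] 17.6 [ 0.6801 -0.304 ] lane x,y -0.6586 -0.2067
[ 367  216  153   78 3136] [443. 259.] 79.1 [ 0.7534 -0.3741] lane x,y -0.7317 -0.277
```

View pics/m1.png

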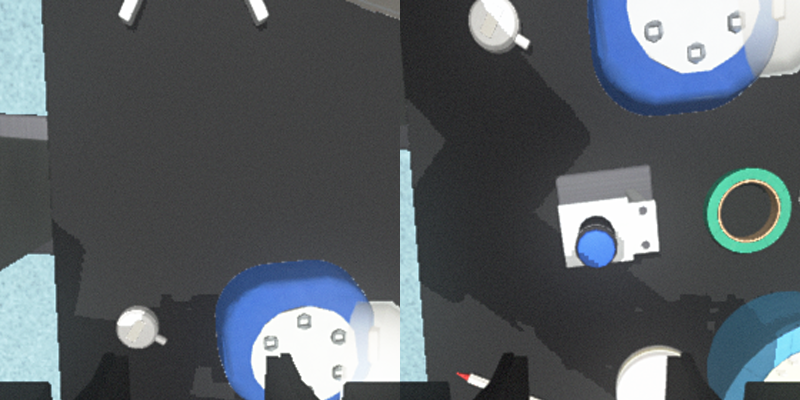

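The right half shows the probe's blue cap from above near (597,247), with the stand plate around it and nothing close to the fingers. That was the tenth picture, so from here on I use numbers only.

```bash
python3 -c "
from h import *
c=pickle.load(open('w10.pkl','rb'));o=c['obs']
b=c['pixels'].astype(int);m=((b[...,0]-b[...,2]>60)&(b[...,0]>b[...,1]+20)).astype('uint8')
m[:155]=0;m[195:]=0;m[:,:255]=0;m[:,300:]=0
k,_=cv2.findContours(m,0,1);k=max(k,key=cv2.contourArea);print(cv2.fitEllipse(k),cv2.minEnclosingCircle(k))
x,y=cv2.minEnclosingCircle(k)[0]
for z in(.182,.188):print(ray(c,(x,y),z,o))
print('cap px diam expected', 330*.026/(o['position'][2]+.162-.186))
"
```

```text
((276.9747314453125, 173.54405212402344), (25.330276489257812, 26.135250091552734), 122.21784973144531) ((277.0, 173.5), 13.463011741638184)
[ 0.49784935 -0.21918849]
[ 0.49780765 -0.218007  ]
cap px diam expected 31.332125509972553
```

Emit:
arm_command(delta_rot=[[0,0,0],[0,0,0],[0,0,0],[0,0,0],[0,0,0],[0,0,0],[0,0,0],[0,0,0],[0,0,0],[0,0,0]], delta_pos=[[0.015,0,0.01],[0.028,0,0.02],[0.029,0,0.035],[0.029,0,0.055],[0.029,0,0.08],[0.029,0,0.105],[0.029,0,0.13],[0.029,0,0.147],[0.029,0,0.156],[0.029,0,0.156]], gripper=[-0.2,-0.2,-0.2,-0.2,-0.2,-0.2,-0.2,-0.2,-0.2,-0.2])

```text
time: 18.62
position: [0.4962, -0.214, 0.1408]
tool_rot: [0.692, 0.722, -0.0, -0.003]
ft_force: [-0.3, 1.2, 0.2]
grip_width: 0.0521
grip_force: 0.0
```

Emit:
arm_command(delta_rot=[[0,0,0],[0,0,0],[0,0,0],[0,0,0],[0,0,0],[0,0,0],[0,0,0],[0,0,0]], delta_pos=[[0,0,0],[0,0,0],[0,0,0],[0,0,0],[0,0,0],[0,0,0],[0,0,0],[0,0,0]], gripper=[-0.1,0,0.1,0.2,0.3,0.4,0.6,0.8], grip_force=25)

```text
time: 19.28
position: [0.4976, -0.2168, 0.1429]
tool_rot: [0.692, 0.722, 0.0, 0.0]
ft_force: [-0.1, 0.5, 1.8]
grip_width: 0.0256
grip_force: 25.0
```

Emit:
arm_command(delta_rot=[[0,0,0],[0,0,0],[0,0,0],[0,0,0],[0,0,0],[0,0,0],[0,0,0],[0,0,0],[0,0,0],[0,0,0],[0,0,0],[0,0,0]], delta_pos=[[0,0,-0.003],[0,0,-0.01],[0,0,-0.022],[0,0,-0.038],[0,0,-0.056],[0,0,-0.074],[0,0,-0.092],[0,0,-0.11],[0,0,-0.126],[0,0,-0.14],[0,0,-0.148],[0,0,-0.15]], gripper=[0.8,0.8,0.8,0.8,0.8,0.8,0.8,0.8,0.8,0.8,0.8,0.8])

```text
time: 20.28
position: [0.4981, -0.217, 0.2944]
tool_rot: [0.692, 0.722, 0.0, 0.002]
ft_force: [-0.3, -0.3, -0.4]
grip_width: 0.0253
grip_force: 25.0
```

Emit:
arm_command(delta_rot=[[0,0,0],[0,0,0],[0,0,0],[0,0,0],[0,0,0],[0,0,0],[0,0,0],[0,0,0],[0,0,0],[0,0,0],[0,0,0],[0,0,0]], delta_pos=[[0.003,0,0],[0.011,-0.001,0],[0.024,-0.001,0],[0.042,-0.002,0],[0.064,-0.003,0],[0.09,-0.004,0],[0.116,-0.006,0],[0.142,-0.007,0],[0.168,-0.008,0],[0.194,-0.01,0],[0.22,-0.011,0],[0.246,-0.012,0]], gripper=[0.8,0.8,0.8,0.8,0.8,0.8,0.8,0.8,0.8,0.8,0.8,0.8])

```text
time: 21.28
position: [0.4736, 0.0312, 0.2917]
tool_rot: [0.692, 0.722, -0.001, -0.001]
ft_force: [1.1, -0.6, -1.1]
grip_width: 0.0253
grip_force: 25.0
```

Emit:
arm_command(delta_rot=[[0,0,0],[0,0,0],[0,0,0],[0,0,0],[0,0,0],[0,0,0],[0,0,0],[0,0,0],[0,0,0],[0,0,0],[0,0,0],[0,0,0]], delta_pos=[[0.026,-0.001,0],[0.052,-0.003,0],[0.078,-0.004,0],[0.104,-0.005,0],[0.13,-0.007,0],[0.156,-0.008,0],[0.182,-0.009,0],[0.208,-0.01,0],[0.232,-0.012,0],[0.252,-0.013,0],[0.268,-0.014,0],[0.28,-0.014,0]], gripper=[0.8,0.8,0.8,0.8,0.8,0.8,0.8,0.8,0.8,0.8,0.8,0.8])

```text
time: 22.28
position: [0.4474, 0.3098, 0.2915]
tool_rot: [0.691, 0.722, -0.001, -0.001]
ft_force: [-0.0, 0.0, -0.9]
grip_width: 0.0257
grip_force: 25.0
```

Emit:
arm_command(delta_rot=[[0,0,0],[0,0,0],[0,0,0],[0,0,0],[0,0,0],[0,0,0],[0,0,0]], delta_pos=[[0.01,0,0],[0.019,-0.001,0],[0.026,-0.001,0],[0.032,-0.002,0],[0.037,-0.002,0],[0.039,-0.002,0],[0.039,-0.002,0]], gripper=[0.8,0.8,0.8,0.8,0.8,0.8,0.8])

```text
time: 22.87
position: [0.4461, 0.3468, 0.2925]
tool_rot: [0.692, 0.722, 0.0, 0.0]
ft_force: [0.5, 0.2, -1.1]
grip_width: 0.0256
grip_force: 25.0
```

Run:
```python
from h import *
from rig import status,viewer
o=status.get_obs();print(o['position'],o['tool_rot'],o['grip_width'],o['time'],o['ft_force'])
d=dict(obs=o)
for n in('scene','side','wrist'): d[n]=viewer.camera(n)
d['obs']=status.get_obs();pickle.dump(d,open('c11.pkl','wb'))
d0=pickle.load(open('c0.pkl','rb'))
p=o['position']
for n in('scene','side'):
    c=d[n]
    for z in (.17,.2,.24,.27): print(n,z,P(c,[p[0]+.0002,p[1]-.0016,z]).round(1))
    print('hole',P(c,[.4459,.3454,.1]).round(1))
# horizontal intensity scans across the rod
for n in('scene','side'):
    c=d[n];g=cv2.cvtColor(c['pixels'],6)
    for z in (.18,.2,.22,.24,.26):
        u,v=P(c,[p[0]+.0002,p[1]-.0016,z])[0];r=int(round(v));u0=int(round(u))
        print(n,'row',r,'exp u',u.round(1),'cols',u0-8,g[r,u0-8:u0+9].tolist())
```

```text
[0.44613418 0.34682322 0.29254353] [6.92259460e-01 7.21648694e-01 1.24730351e-05 4.53019033e-05] 0.025569531065692482 22.8667 [ 0.46455355  0.18366515 -1.11038315]
scene 0.17 [[226.9 304.6]]
scene 0.2 [[225.7 297.2]]
scene 0.24 [[223.9 286.7]]
scene 0.27 [[222.5 278.2]]
hole [[229.6 320.6]]
side 0.17 [[170.9 238.6]]
side 0.2 [[169.7 226. ]]
side 0.24 [[168.1 208.6]]
side 0.27 [[166.8 195.1]]
hole [[173.6 266.7]]
scene row 302 exp u 226.5 cols 218 [73, 73, 73, 72, 62, 59, 115, 131, 129, 123, 113, 77, 50, 48, 48, 49, 48]
scene row 297 exp u 225.7 cols 218 [51, 49, 48, 48, 48, 112, 131, 130, 127, 118, 90, 57, 49, 48, 49, 49, 49]
scene row 292 exp u 224.8 cols 217 [47, 48, 63, 56, 47, 108, 118, 110, 107, 106, 86, 59, 48, 48, 49, 48, 48]
scene row 287 exp u 223.9 cols 216 [165, 163, 162, 155, 102, 80, 104, 109, 108, 108, 97, 67, 49, 48, 48, 49, 49]
scene row 281 exp u 223.0 cols 215 [70, 68, 55, 46, 48, 59, 75, 81, 56, 26, 18, 74, 144, 148, 96, 48, 77]
side row 234 exp u 170.5 cols 163 [234, 237, 239, 236, 238, 226, 152, 148, 138, 124, 189, 236, 238, 244, 247, 247, 246]
side row 226 exp u 169.7 cols 162 [77, 77, 76, 74, 77, 110, 145, 148, 142, 128, 233, 255, 255, 254, 254, 254, 254]
side row 217 exp u 168.9 cols 161 [75, 77, 76, 75, 76, 98, 122, 124, 128, 126, 159, 243, 254, 255, 255, 255, 255]
side row 209 exp u 168.1 cols 160 [76, 75, 77, 77, 77, 84, 109, 124, 130, 127, 117, 94, 77, 198, 252, 254, 255]
side row 200 exp u 167.2 cols 159 [76, 76, 76, 76, 75, 85, 108, 126, 130, 130, 124, 103, 75, 75, 76, 77, 77]
```

Both outside cameras put the rod within 0.3 px of where I expect it, and upright. I'll check the tip height and the beaker rings before lowering.

Run:
```python
from h import *
d=pickle.load(open('c11.pkl','rb'))
p=d['obs']['position'];print(p)
for n in('side','scene'):
    c=d[n];g=cv2.cvtColor(c['pixels'],6)
    for z in np.arange(.185,.135,-.005):
        u,v=P(c,[p[0],p[1]-.0016,z])[0];u0=int(round(u))
        print(n,round(z,3),round(v,1),g[int(round(v)),u0-5:u0+6].tolist())
# blue rings in the side/scene images against predicted ring outlines
for n in('side','scene'):
    c=d[n];b=c['pixels'].astype(int);m=(b[...,0]-b[...,2]>60)&(b[...,0]>b[...,1]+20)
    for lx in (.001,-.057):
        cen=np.array([.4459-.042*lx,.3454+.999*lx]);best=[]
        for s in np.arange(-.012,.013,.002):
            t=np.linspace(0,2*np.pi,90);q=cen+s*np.array([-.042,.999]);X=np.c_[q[0]+.029*np.cos(t),q[1]+.029*np.sin(t),0*t+.008]
            uv=P(c,X).round().astype(int);best.append(int(m[uv[:,1],uv[:,0]].sum()))
        print(n,lx,'shift -12..12mm hits',best)
```

```text
[0.44611121 0.34628869 0.29254888]
side 0.185 232.4 [219, 233, 226, 151, 147, 137, 121, 232, 255, 255, 255]
side 0.18 234.5 [236, 238, 226, 152, 148, 138, 124, 189, 236, 238, 244]
side 0.175 236.6 [229, 211, 190, 145, 147, 140, 127, 160, 200, 196, 187]
side 0.17 238.6 [218, 214, 197, 158, 147, 142, 130, 137, 171, 190, 190]
side 0.165 240.7 [164, 215, 216, 192, 149, 145, 134, 111, 155, 204, 203]
side 0.16 242.7 [216, 217, 207, 175, 144, 132, 104, 121, 157, 160, 162]
side 0.155 244.8 [216, 217, 218, 204, 147, 74, 76, 77, 77, 79, 80]
side 0.15 246.8 [217, 218, 217, 201, 139, 73, 94, 98, 99, 101, 99]
side 0.145 248.8 [217, 217, 218, 210, 161, 90, 98, 88, 89, 90, 90]
side 0.14 250.9 [215, 217, 218, 218, 202, 145, 85, 86, 87, 86, 87]
scene 0.185 300.8 [51, 69, 119, 132, 128, 122, 109, 72, 48, 47, 49]
scene 0.18 302.1 [62, 59, 115, 131, 129, 123, 113, 77, 50, 48, 48]
scene 0.175 303.3 [73, 62, 110, 129, 129, 124, 115, 86, 54, 48, 48]
scene 0.17 304.5 [73, 72, 99, 126, 130, 126, 118, 95, 66, 50, 48]
scene 0.165 305.7 [73, 73, 87, 120, 130, 127, 120, 161, 178, 131, 66]
scene 0.16 306.9 [73, 79, 113, 138, 150, 161, 218, 239, 194, 113, 71]
scene 0.155 308.0 [72, 73, 134, 189, 213, 229, 246, 218, 191, 168, 129]
scene 0.15 309.2 [73, 131, 214, 245, 251, 251, 245, 213, 191, 191, 179]
scene 0.145 310.4 [130, 213, 245, 251, 251, 251, 218, 191, 191, 191, 191]
scene 0.14 311.5 [211, 245, 251, 251, 251, 251, 218, 191, 191, 191, 191]
side 0.001 shift -12..12mm hits [8, 10, 13, 17, 23, 30, 29, 25, 20, 10, 8, 7, 3]
side -0.057 shift -12..12mm hits [0, 1, 3, 5, 6, 14, 25, 38, 37, 24, 11, 7, 5]
scene 0.001 shift -12..12mm hits [13, 15, 21, 21, 20, 19, 18, 21, 27, 27, 25, 23, 26]
scene -0.057 shift -12..12mm hits [4, 4, 5, 9, 12, 14, 15, 18, 18, 8, 8, 4, 5]
```

Tip height is 0.160 m as expected, and both rings are in place. Lowering now.

Emit:
arm_command(delta_rot=[[0,0,0],[0,0,0],[0,0,0],[0,0,0],[0,0,0],[0,0,0],[0,0,0],[0,0,0],[0,0,0],[0,0,0],[0,0,0],[0,0,0]], delta_pos=[[0.0008,-0.0003,0.003],[0.0008,-0.0003,0.009],[0.0008,-0.0003,0.016],[0.0008,-0.0003,0.022],[0.0008,-0.0003,0.028],[0.0008,-0.0003,0.034],[0.0008,-0.0003,0.04],[0.0008,-0.0003,0.045],[0.0008,-0.0003,0.048],[0.0008,-0.0003,0.05],[0.0008,-0.0003,0.05],[0.0008,-0.0003,0.05]], gripper=[0.8,0.8,0.8,0.8,0.8,0.8,0.8,0.8,0.8,0.8,0.8,0.8])

```text
time: 24.02
position: [0.4458, 0.3476, 0.2427]
tool_rot: [0.692, 0.722, 0.0, 0.0]
ft_force: [-0.9, -0.2, -0.6]
grip_width: 0.0253
grip_force: 25.0
```

Run:
```python
from h import *
from rig import status,viewer
d={n:viewer.camera(n) for n in('scene','side')};o=status.get_obs();p=o['position'];print(p,o['ft_force'],o['time'])
for n in d:
    c=d[n];g=cv2.cvtColor(c['pixels'],6)
    for z in (.13,.122,.114,.107,.103,.1,.097):
        u,v=P(c,[.4459,.3454,z])[0];u0=int(round(u))
        print(n,z,round(u,1),round(v,1),u0-14,g[int(round(v)),u0-14:u0+15].tolist())
```

```text
[0.4459432  0.34765426 0.24292337] [0.73338083 0.39923257 0.28978801] 24.1167
scene 0.13 228.5 314.1 215 [73, 72, 73, 72, 108, 190, 239, 250, 250, 250, 228, 170, 130, 128, 120, 120, 169, 186, 203, 197, 190, 190, 190, 191, 190, 165, 148, 162, 167]
scene 0.122 228.8 315.8 215 [71, 71, 107, 189, 239, 250, 250, 250, 250, 248, 236, 181, 130, 129, 122, 111, 124, 138, 195, 228, 217, 208, 198, 190, 190, 190, 204, 195, 177]
scene 0.114 229.1 317.6 215 [107, 189, 239, 250, 250, 250, 250, 250, 245, 217, 168, 139, 133, 129, 125, 120, 132, 138, 145, 149, 207, 243, 250, 227, 210, 240, 250, 250, 250]
scene 0.107 229.4 319.1 215 [190, 239, 250, 250, 250, 250, 250, 250, 234, 185, 145, 145, 142, 139, 132, 135, 147, 143, 125, 130, 173, 235, 250, 250, 250, 250, 250, 250, 250]
scene 0.103 229.5 319.9 216 [250, 250, 250, 250, 250, 250, 250, 221, 163, 146, 141, 161, 162, 148, 148, 146, 130, 117, 114, 168, 232, 249, 250, 250, 250, 250, 250, 248, 229]
scene 0.1 229.6 320.6 216 [250, 250, 250, 250, 250, 250, 250, 223, 173, 164, 161, 164, 154, 148, 146, 130, 116, 114, 114, 168, 236, 250, 250, 250, 250, 250, 25
[... 670 characters left out ...]
96, 199, 198, 197]
side 0.107 173.3 264.0 159 [75, 200, 254, 255, 255, 255, 255, 255, 255, 255, 255, 255, 251, 199, 183, 222, 245, 248, 242, 215, 221, 223, 223, 223, 222, 205, 180, 187, 187]
side 0.103 173.4 265.6 159 [76, 141, 250, 255, 255, 255, 255, 255, 255, 250, 222, 178, 158, 167, 180, 188, 192, 180, 156, 159, 232, 253, 248, 222, 223, 223, 190, 100, 65]
side 0.1 173.6 266.7 160 [97, 236, 255, 255, 255, 255, 255, 254, 225, 158, 151, 158, 167, 181, 188, 192, 178, 156, 153, 230, 254, 254, 223, 223, 223, 198, 125, 76, 67]
side 0.097 173.7 267.9 160 [114, 212, 254, 255, 255, 255, 255, 253, 193, 146, 151, 159, 170, 181, 188, 192, 180, 158, 154, 236, 255, 254, 223, 223, 223, 213, 159, 76, 72]
```

The rod is centred in the hole to about 0.5 mm in both views. Going down to the final depth.

Emit:
arm_command(delta_rot=[[0,0,0],[0,0,0],[0,0,0],[0,0,0],[0,0,0],[0,0,0],[0,0,0],[0,0,0],[0,0,0],[0,0,0],[0,0,0],[0,0,0]], delta_pos=[[0,0,0.003],[0,0,0.009],[0,0,0.017],[0,0,0.025],[0,0,0.034],[0,0,0.043],[0,0,0.052],[0,0,0.061],[0,0,0.069],[0,0,0.077],[0,0,0.082],[0,0,0.0847]], gripper=[0.8,0.8,0.8,0.8,0.8,0.8,0.8,0.8,0.8,0.8,0.8,0.8])

```text
time: 25.12
position: [0.4453, 0.3473, 0.1568]
tool_rot: [0.692, 0.722, -0.001, -0.0]
ft_force: [0.4, 0.2, -0.7]
grip_width: 0.0254
grip_force: 25.0
```

Emit:
arm_command(delta_rot=[[0,0,0],[0,0,0],[0,0,0],[0,0,0],[0,0,0],[0,0,0]], delta_pos=[[0,0,0],[0,0,0],[0,0,0],[0,0,0],[0,0,0],[0,0,0]], gripper=[0.8,0.8,0.8,0.8,0.8,0.8])

```text
time: 25.62
position: [0.4459, 0.3476, 0.1582]
tool_rot: [0.692, 0.722, 0.0, 0.0]
ft_force: [0.4, 0.6, -0.9]
grip_width: 0.0254
grip_force: 25.0
```

Run:
```python
from h import *
from rig import status,viewer
d={n:viewer.camera(n) for n in('scene','side')};o=status.get_obs();p=o['position'];print(p,o['tool_rot'],o['ft_force'],o['time'],np.abs(o['joint_velocities']).max())
for n in d:
    c=d[n];g=cv2.cvtColor(c['pixels'],6)
    for z in (.135,.125,.115,.108,.1):
        u,v=P(c,[.4459,.3454,z])[0];u0=int(round(u))
        print(n,z,round(u,1),round(v,1),u0-9,g[int(round(v)),u0-9:u0+10].tolist())
```

```text
[0.44578766 0.34756767 0.1580868 ] [6.92236038e-01 7.21671128e-01 2.11832988e-04 7.05876902e-05] [-0.76666048 -0.01293517 -0.59070589] 25.7167 0.0022300680687595813
scene 0.135 228.4 312.9 219 [45, 60, 51, 38, 37, 52, 65, 73, 69, 93, 202, 171, 137, 135, 109, 69, 91, 172, 189]
scene 0.125 228.7 315.2 220 [237, 234, 195, 121, 50, 39, 43, 64, 153, 137, 117, 129, 151, 153, 144, 129, 128, 144, 112]
scene 0.115 229.1 317.4 220 [249, 249, 249, 248, 210, 123, 46, 61, 95, 84, 51, 71, 107, 126, 140, 156, 153, 109, 77]
scene 0.108 229.3 318.9 220 [249, 249, 249, 233, 184, 144, 123, 88, 88, 103, 106, 116, 132, 111, 105, 117, 130, 114, 76]
scene 0.1 229.6 320.6 221 [249, 249, 222, 172, 163, 160, 126, 106, 107, 105, 103, 109, 113, 113, 137, 143, 130, 88, 49]
side 0.135 172.2 253.0 163 [74, 76, 146, 205, 212, 195, 137, 91, 99, 104, 105, 102, 78, 81, 81, 84, 75, 55, 103]
side 0.125 172.6 257.0 164 [114, 175, 208, 211, 211, 211, 178, 121, 127, 126, 114, 158, 208, 207, 206, 205, 206, 207, 208]
side 0.115 173.0 260.9 164 [167, 189, 212, 243, 250, 251, 233, 121, 125, 128, 123, 218, 245, 221, 220, 220, 220, 221, 221]
side 0.108 173.3 263.6 164 [255, 255, 255, 255, 255, 255, 251, 171, 124, 126, 123, 142, 186, 208, 211, 218, 220, 221, 221]
side 0.1 173.6 266.7 165 [255, 255, 253, 221, 152, 142, 130, 122, 125, 124, 126, 142, 154, 150, 168, 207, 219, 221, 221]
```

Emit:
arm_command(delta_rot=[[0,0,0],[0,0,0],[0,0,0],[0,0,0],[0,0,0],[0,0,0],[0,0,0],[0,0,0],[0,0,0],[0,0,0],[0,0,0],[0,0,0]], delta_pos=[[-0.0003,0,0],[-0.0005,0,0],[-0.0005,0,0],[-0.0005,0,0],[-0.0005,0,0],[-0.0005,0,0],[-0.0005,0,0],[-0.0005,0,0],[-0.0005,0,0],[-0.0005,0,0],[-0.0005,0,0],[-0.0005,0,0]], gripper=[0.8,0.8,0.8,0.8,0.8,0.8,0.8,0.8,0.8,0.8,0.8,0.8])

```text
time: 26.72
position: [0.4457, 0.347, 0.1579]
tool_rot: [0.692, 0.722, -0.0, -0.0]
ft_force: [-0.3, 0.3, -1.2]
grip_width: 0.0255
grip_force: 25.0
```

```bash
python3 -c "
from rig import status,robot
import numpy as np
o=status.get_obs();print(o['position'],o['ft_force'],o['grip_width'],np.abs(o['joint_velocities']).max())
print(robot.hand_in())"
```

```text
[0.44571005 0.34701813 0.15785298] [-0.32596222  0.29717597 -1.21059736] 0.025505301243559993 0.0011316708605147484
the job is handed in; nothing more can be done
None
```

Job handed in at 26.7 s: both beakers stand in single file with the front one home against the end stop, and the probe is held still and upright in the guide hole, centred to about 0.5–1 mm by camera, its tip about 25 mm above the bench.

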